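# Salt back in the spice carousel, turned to the front and held

## Robot

A 6-joint arm with a two-finger parallel gripper is mounted at the origin on a cart in front of the work surface, level with it; the furniture and walls round the work are solid. World frame = base frame: x ahead of the robot, y to its left, z up, the work surface at z = 0. Lengths are in mm, angles in degrees, forces in N, time in s.
With the tool pointing down it reaches from about 275 to 825 mm from the base axis. Payload 5.2 kg.
Tool frame: the origin (TCP) lies at the very end of the fingers, on their centre line; the grasp point (between the pads) lies 19 mm behind it (arm.grasp_offset is the distance from the TCP to the grasp point, in mm); z points along the fingers, y is the line along which they close (so a half turn about z gives the same grasp; the last joint's range is limited). The gripper opens to 93 mm and grips with 3 to 60 N. Pads are 15 mm wide; open, the fingers measure 128 mm over their backs; the gripper's body (75 mm by 188 mm) begins 65 mm behind the grasp point.
Start: joints at [-80.718, 14.817, 87.949, -0, 77.235, -11.62], TCP at [196.24, -513.804, 218.653] pointing down, gripper open.
Joint ranges: [-179.93, 179.93], [-52.35, 119.4], [10.71, 147.94], [-69.91, 249.91], [12.55, 155.21], [-178.61, 178.61]. Speed limits (degrees/s): [147.25, 147.25, 180, 180, 180, 180].

## Interface

Orientations are given as a 3x3 rotation matrix whose columns are the frame's x, y, z axes.
In Python, from plant import arm gives the robot as it stands. Calls block until the motion is done:
- arm.move_pose(position, orientation): joint-space move of the TCP to a pose.
- arm.move_l(position, rotation=None, v=150): straight line of the TCP; rotation=None keeps the orientation; v is the mean speed in mm/s.
- arm.goto_joints(angles): joint-space move.
- arm.ungrasp() and arm.clamp(newtons=None): open the fingers fully, or close them until they stop; newtons is the grip in N (None keeps the last).
- arm.pause(seconds).
- arm.solve_ik(position, orientation): joint angles nearest the present ones, or None.
- arm.grab_frame(name): name is "scene" or "top" or "wrist"; returns (picture, depth): 420x560x3 uint8, blue, green, red; 420x560 float32, mm along the optical axis (not along the pixel's ray), 0 where there is no reading.
- arm.calibration(name): a dict with "fx", "fy", "cx", "cy" (pixels), "R" (3x3) and "t" (3): a world point X has camera coordinates R X + t. Camera axes: x right, y down, z forward; pixel columns grow to the right and rows downward; lengths in mm; the calibration is good to about 2 mm. The wrist camera is an equidistant fisheye: a pixel r from the principal point sees the ray r / f radians off the axis. A picture is of the moment at which its call begins: read the wrist's pose just before it. calibration takes no time and is no camera call; for the wrist camera it gives the pose at the moment of the call.
A pose or a line that the arm cannot do raises arm.PlanningError and nothing moves.
- arm.finish_job(): hands the job in; it is judged then, once.
Readings, each from a call of its own:
- arm.read_time(): time.
- arm.read_q(): joint angles.
- arm.read_qd(): joint speeds.
- arm.read_joint_efforts(): joint torques, N m.
- arm.read_tool_pos(): TCP position.
- arm.read_eef_rot(): TCP orientation.
- arm.read_contact_force(): force on the tool from outside, world axes, zero at the start.
- arm.read_moment(): the same for the moment, N m.
- arm.read_finger_gap(): finger opening in mm.
- arm.read_gripper_force(): force on a finger pad.
Only numpy, scipy, OpenCV 4.12 (cv2) and the standard library are available. Lean on these libraries where they do the work, as an engineer would, in place of code of your own. Each camera call takes 0.05 s, during which the arm holds its last target. There are 200 camera calls.

## Task

Put the salt shaker from the chopping board back into the one empty place of the spice carousel: lower it upright through its wire ring until it stands on the turntable, without dropping it, and let go of it. Then turn the carousel until the salt shaker is straight at the front, squarely towards the front edge of the worktop, so that the cook can take it, and finish still gripping the carousel's knob, holding the turntable still. Leave the spice jars standing in their places, and the lemon and the garlic where they lie.

Things in the scene. Friction and masses are not known exactly. Their poses are not given: they have to be found in the camera images.
- salt_shaker: The salt shaker: clear glass, 44 mm across up to 74 mm height, with a grey domed metal cap 34 mm across between 70 and 90 mm (its full height); about 0.1 kg. It stands upright on the chopping board. Origin at the centre of its underside, z up along its axis. The only thing of its kind here, shorter and narrower-headed than the spice jars.
- carousel_foot: The fixed round foot of the spice carousel, 152 mm across, standing on the worktop and not turned by anything. Origin on the turning axis at worktop height; its axes are always those of the world, so the front place lies 75 mm from this origin towards -x (the front edge of the worktop, where the robot stands), at the same y.
- carousel (a joint): Angle of the carousel's turntable since the start (rad; 0 wherever it stood at the start; grows anticlockwise seen from above). It turns either way without stops or detents about the vertical axis through the foot's origin, with a light drag of about 0.08 N m and a little damping, and stays where it is left.
- turntable (a point): Centre of the top of the turntable, a wooden disc 216 mm across, 28 mm above the worktop; turns with it. On it are six places at 60 degree steps, 75 mm from the axis; five hold spice jars, one is empty. A steel post on the axis, 10 mm across (22 mm at a collar at ring height), carries the wire rings and the knob.
- free_place (a point): The centre of the empty place of the carousel, on the top of the turntable disc (28 mm above the worktop), 75 mm from the axis, under the middle of its wire ring: steel wire 4 mm thick, about 53 mm clear inside, 63 mm outside, level, centre line 50 mm above the disc. A jar goes down through the ring and stands on the disc. Starts at least 75 degrees away from the front.
- carousel_knob: The turned wooden knob on top of the carousel's post, on its axis, fixed to the turntable: round, 34 mm across from 145 to 160 mm above the worktop, rounded off to 165 mm at the top, tapering to a neck below 145 mm. Origin at the centre of its underside, 139 mm above the worktop. Gripping it and turning about the vertical turns the carousel.
- jar_1: Spice jar with a wide red cap, 45 mm across, 106 mm tall, 0.11 kg, standing loose in the carousel's place 60 degrees anticlockwise (seen from above) from the empty one; its cap reaches 134 mm above the worktop. Origin at the centre of its underside. To be left in its place (it rides round with the carousel).
- jar_2: Spice jar with a wide red cap, 45 mm across, 106 mm tall, 0.11 kg, standing loose in the carousel's place 120 degrees anticlockwise (seen from above) from the empty one; its cap reaches 134 mm above the worktop. Origin at the centre of its underside. To be left in its place (it rides round with the carousel).
- jar_3: Spice jar with a wide red cap, 45 mm across, 106 mm tall, 0.11 kg, standing loose in the carousel's place 180 degrees anticlockwise (seen from above) from the empty one; its cap reaches 134 mm above the worktop. Origin at the centre of its underside. To be left in its place (it rides round with the carousel).
- jar_4: Spice jar with a wide red cap, 45 mm across, 106 mm tall, 0.11 kg, standing loose in the carousel's place 240 degrees anticlockwise (seen from above) from the empty one; its cap reaches 134 mm above the worktop. Origin at the centre of its underside. To be left in its place (it rides round with the carousel).
- jar_5: Spice jar with a wide red cap, 45 mm across, 106 mm tall, 0.11 kg, standing loose in the carousel's place 300 degrees anticlockwise (seen from above) from the empty one; its cap reaches 134 mm above the worktop. Origin at the centre of its underside. To be left in its place (it rides round with the carousel).
- lemon: Lemon, 71 x 53 x 51 mm, lying on the right half of the chopping board. To be left alone.
- garlic: Garlic bulb, 56 mm across and high, standing on the right half of the chopping board. To be left alone.
- board: Wooden chopping board, 240 x 360 x 22 mm (top 22 mm above the worktop), does not move. Origin at the centre of its underside, long side along its y.
Things that resemble listed ones, but are neither listed nor needed, are in the scene too. What is shaped like the salt_shaker but blue is not meant.

How it is judged:
By the outcome, as a careful person would: the job done as asked, in the order asked, and still so for the second after the job is handed in, while the arm keeps its last pose, push and grip.
It also fails if it takes over 67 s, if anything falls off the work surface, if the arm or the gripper's body presses on something with over 40 N, if the wrist force passes 120 N, or if a joint passes its speed limit or range.

## Working session

There is one attempt and no reset: what is moved stays moved. The work goes in short steps, each a Python script; the robot and the scene stay as the last script left them, time stands still between calls to the robot, and variables do not carry over. Pictures are saved under pics/ and viewed, at most 10 in all, crops included, and the job is handed in when it is done.

```bash
mkdir -p pics; ls; python3 - <<'E'
from plant import arm
import cv2,numpy as np
for n in("top","scene"):
    p,d=arm.grab_frame(n);cv2.imwrite(f"pics/{n}.png",p);np.save(f"pics/{n}.npy",d)
    c=arm.calibration(n);print(n,c)
E
```

```text
pics
top {'fx': 396.7929250599752, 'fy': 396.7929250599752, 'cx': 273.80485551907486, 'cy': 210.6769787715544, 'R': array([[ 0.01370685, -0.99958692,  0.02526088],
       [-0.98493084, -0.01785317, -0.17202471],
       [ 0.17240464, -0.0225223 , -0.9847687 ]]), 't': array([-134.98600826,  447.82610727, 1134.16575637])}
scene {'fx': 495.1793433652279, 'fy': 495.1793433652279, 'cx': 282.79195993137614, 'cy': 207.79612628894427, 'R': array([[-0.42014826, -0.9074389 ,  0.00548568],
       [-0.52605371,  0.23863057, -0.81628607],
       [ 0.73942068, -0.34584693, -0.57762181]]), 't': array([  87.28594866,  351.69233357, 1460.7360514 ])}
```

View pics/top.png

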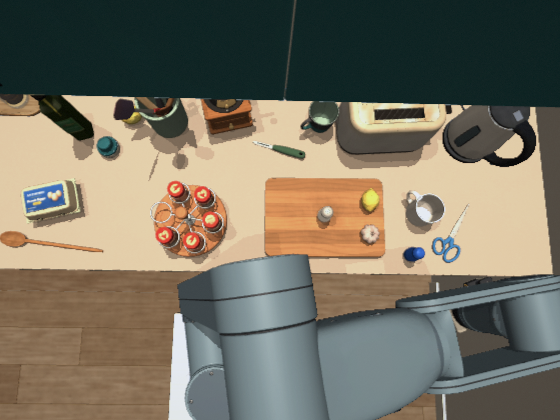

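View pics/scene.png

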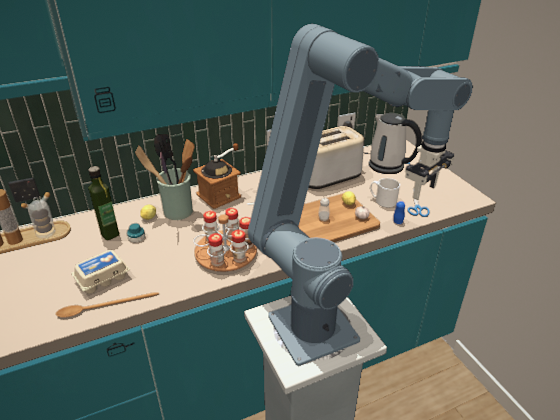

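The top picture shows the carousel at about (188,216), with its empty ring on the left at about (163,214). The salt is on the board at about (326,214), and the blue decoy is at (414,254). Next I'll enlarge both areas and measure.

```bash
cat > h.py <<'E'
import numpy as np
def ray(c,u,v):
    d=c["R"].T@np.array([(u-c["cx"])/c["fx"],(v-c["cy"])/c["fy"],1.]); o=-c["R"].T@c["t"]; return o,d
def at_z(c,u,v,z):
    o,d=ray(c,u,v); return o+d*(z-o[2])/d[2]
def at_d(c,u,v,dep):
    o,d=ray(c,u,v); return o+d*dep
E
python3 - <<'E'
from plant import arm
from h import *
import cv2
p=cv2.imread("pics/top.png");d=np.load("pics/top.npy");c=arm.calibration("top")
a=cv2.resize(p[165:265,140:240],None,fx=6,fy=6,interpolation=cv2.INTER_CUBIC)
b=cv2.resize(p[195:228,310:343],None,fx=6,fy=6,interpolation=cv2.INTER_CUBIC)
im=np.zeros((600,800,3),np.uint8);im[:,:600]=a;im[:198,600:798]=b
cv2.imwrite("pics/crop.png",im)
# height map points
v,u=np.mgrid[0:420,0:560]
P=np.stack([at_d(c,uu,vv,d[vv,uu]) for uu,vv in zip(u.ravel(),v.ravel())]).reshape(420,560,3)
np.save("pics/P.npy",P)
for nm,(u0,u1,v0,v1),(z0,z1) in [("salt",(310,343,195,228),(95,120)),("saltbody",(310,343,195,228),(60,120)),("knob",(165,210,195,230),(146,175)),("caps",(140,240,165,265),(122,140)),("disc",(140,240,165,265),(20,36))]:
    Q=P[v0:v1,u0:u1].reshape(-1,3); m=(Q[:,2]>z0)&(Q[:,2]<z1)
    if m.any(): print(nm,m.sum(),Q[m].mean(0).round(1),Q[m].min(0).round(1),Q[m].max(0).round(1))
# red caps
hsv=cv2.cvtColor(p,cv2.COLOR_BGR2HSV)
hm=(P[...,2]>120)&(P[...,2]<142);hm[:165]=0;hm[265:]=0;hm[:,:140]=0;hm[:,240:]=0
n,l,s,ce=cv2.connectedComponentsWithStats(hm.astype(np.uint8))
for i in range(1,n):
    if s[i,4]>20: print(s[i,4],ce[i].round(1),P[l==i].mean(0).round(1))
E
```

```text
salt 119 [ 438.8 -274.   106.5] [ 424.2 -290.3   95.9] [ 455.5 -259.4  113.9]
saltbody 174 [ 436.3 -272.    96.1] [ 420.8 -292.8   60.4] [ 455.5 -255.6  113.9]
knob 142 [419.9 119.7 162.3] [404.4 104.  146.1] [437.1 138.9 168.5]
caps 1109 [415.7 106.5 133.5] [328.6  25.5 122. ] [512.  191.4 139.4]
disc 2036 [414.5 121.   27.9] [313.4  13.5  20.8] [527.3 227.   35.9]
225 [175.1 188.7] [489.8 145.  133.1]
223 [201.7 193.9] [476.8  71.7 133.2]
222 [209.9 219.4] [406.5  46.5 133.2]
236 [163.7 234.7] [363.  168.1 133.4]
233 [190.9 240.1] [349.7  94.8 133.3]
```

View pics/crop.png

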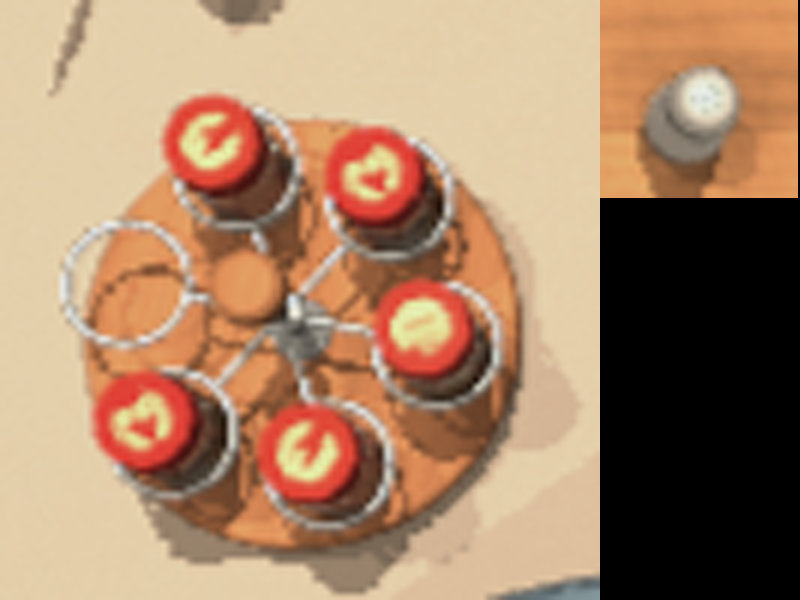

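The crop shows the ring centre at pixel (161,212), the knob at (181,213) and the salt cap at (327.5,211.7). The cap pairs put the axis at (419.9,119.9), matching the knob, and the free place at (433.3,193.3), 74.6 mm from the axis. I'll hover over each with the wrist camera to check in the robot's own frame, free place first.

```bash
cat >> h.py <<'E'
def rot(a):  # tool down, closing axis y at world angle a (deg)
    a=np.radians(a); y=np.array([np.cos(a),np.sin(a),0]); z=np.array([0,0,-1.]); return np.c_[np.cross(y,z),y,z]
def fish_points(c,d):
    v,u=np.mgrid[0:d.shape[0],0:d.shape[1]]; x=(u-c["cx"])/c["fx"]; y=(v-c["cy"])/c["fy"]; th=np.hypot(x,y)+1e-9
    P=np.stack([np.tan(th)*x/th*d,np.tan(th)*y/th*d,d],-1); P[(th>1.4)|(d<=0)]=np.nan
    return (P-c["t"])@c["R"]
E
python3 - <<'E'
from plant import arm
from h import *
import cv2
for a in (169.7,-10.3):
    q=[arm.solve_ik(p,rot(a)) for p in ([438,-273,260],[433.3,193.3,260],[420,120,260])]; print(a,[None if k is None else np.round(k) for k in q])
def look(n,p,a):
    arm.move_pose(p,rot(a)); arm.pause(.3)
    c=arm.calibration("wrist");im,d=arm.grab_frame("wrist");cv2.imwrite(f"pics/{n}.png",im);P=fish_points(c,d);np.save(f"pics/{n}P.npy",P)
    print(n,arm.read_time(),arm.read_tool_pos(),"cam",(-c["R"].T@c["t"]).round(), c["fx"]);return im,P
def stat(P,x,y,r,z0,z1):
    m=(np.hypot(P[...,0]-x,P[...,1]-y)<r)&(P[...,2]>z0)&(P[...,2]<z1)
    if not m.any(): return None
    Q=P[m];return m.sum(),Q.mean(0).round(1),((Q.min(0)+Q.max(0))/2).round(1),(Q.max(0)-Q.min(0)).round(1)
a=-10.3
im,P=look("wsalt",[438,-273,230],a)
print("salt",stat(P,438,-273,35,108,116),stat(P,438,-273,35,95,116))
T=np.load("pics/P.npy"); print("top",stat(T,438,-273,35,106,116),stat(T,438,-273,35,95,116))
E
```

```text
169.7 [array([-44.,  10.,  88.,  -0.,  82., 146.]), array([  11.,    5.,   94.,   -0.,   81., -159.]), array([   1.,    1.,   98.,   -0.,   81., -168.])]
-10.3 [array([-44.,  10.,  88.,  -0.,  82., -34.]), array([11.,  5., 94., -0., 81., 21.]), array([ 1.,  1., 98., -0., 81., 12.])]
wsalt 1.7417 [ 437.67858227 -273.59867061  229.90765945] cam [ 452. -192.  397.] 325.19226210127806
salt (np.int64(575), array([ 440. , -274.1,  110.6]), array([ 439.9, -274.7,  110.8]), array([26.4, 26.5,  5.5])) (np.int64(1018), array([ 440.3, -272.3,  107.8]), array([ 440. , -274.6,  104.3]), array([34.4, 33.8, 18.5]))
top (np.int64(72), array([ 440.1, -274.6,  109.3]), array([ 439.9, -275.4,  110. ]), array([28.2, 28.1,  7.8])) (np.int64(119), array([ 438.8, -274. ,  106.5]), array([ 439.8, -274.9,  104.9]), array([31.3, 31. , 18. ]))
```

View pics/wsalt.png

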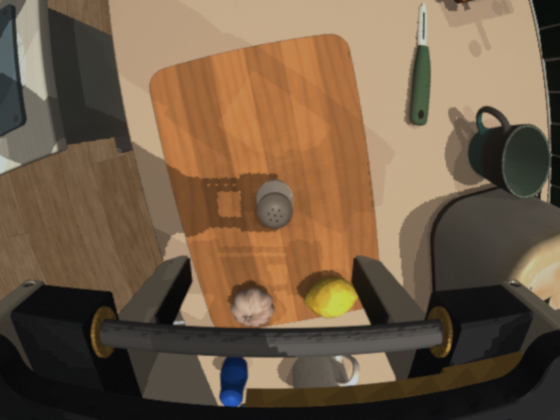

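The wrist view shows the salt cap at (275,210), with the garlic and lemon well clear of the fingers. Top and wrist cameras agree on salt at (440,-274.6), cap top about 112 mm. Now I'll grasp it, lift it and look at the ring.

```bash
python3 - <<'E'
from plant import arm
from h import *
import cv2
R=rot(-10.3)
arm.move_l([440,-274.5,150],R); arm.move_l([440,-274.5,79],R,v=80)
arm.clamp(15); print("gap",arm.read_finger_gap(),arm.read_gripper_force(),arm.read_contact_force())
arm.move_l([440,-274.5,260],R,v=150)
arm.move_pose([433.3,193.3,260],R); arm.pause(.3)
print(arm.read_finger_gap(),arm.read_time(),arm.read_tool_pos())
c=arm.calibration("wrist");im,d=arm.grab_frame("wrist");cv2.imwrite("pics/wplace.png",im);P=fish_points(c,d);np.save("pics/wplaceP.npy",P)
# rings level points, caps, cap of salt
def comps(z0,z1,mn):
    m=(P[...,2]>z0)&(P[...,2]<z1)&(np.hypot(P[...,0]-420,P[...,1]-120)<150)
    n,l,s,ce=cv2.connectedComponentsWithStats(m.astype(np.uint8))
    for i in range(1,n):
        if s[i,4]>mn:
            Q=P[l==i];print(z0,s[i,4],ce[i].round(),Q.mean(0).round(1),((Q.min(0)+Q.max(0))/2).round(1),(Q.max(0)-Q.min(0)).round(1))
comps(130,138,100); comps(155,170,100); comps(74,84,60); comps(280,300,60)
E
```

```text
gap 32.81867966139235 14.743396255789776 [ 0.6973635  -0.56487924 -0.62377083]
33.430410471536064 7.7917 [433.59425377 192.7781393  259.95158585]
130 1431 [206. 244.] [364.6 172.2 135.3] [364.  170.6 134.1] [42.2 44.2  7.8]
130 1460 [337. 244.] [490.8 149.1 135.4] [491.1 147.3 134. ] [43.7 44.   7.7]
130 158 [272. 325.] [410.9  66.4 133.7] [409.5  65.  133.5] [34.  11.6  6.7]
74 494 [272. 190.] [435.4 201.8  80.7] [434.4 197.   80.7] [61.2 59.2  5.3]
74 384 [220. 218.] [372.6 181.1  80.8] [364.5 172.1  80.4] [60.3 59.8  4.6]
74 378 [323. 217.] [486.4 160.7  80.8] [490.5 151.5  80.6] [61.7 54.5  5.7]
74 95 [322. 213.] [486.1 165.4  78.5] [489.3 160.2  78.9] [41.8 19.9  9.7]
74 99 [223. 215.] [375.9 183.8  79.2] [367.9 177.3  79. ] [38.6 32.1  9.9]
74 99 [344. 275.] [502.3  83.4  80.8] [498.   81.2  80.7] [21.6 38.4  3.9]
74 99 [200. 276.] [330.4 113.9  80.8] [334.6 110.7  80.9] [29.4 30.   3.7]
280 4653 [271. 288.] [434.3 198.4 289.5] [434.9 193.8 290. ] [64.1 31.4 20. ]
```

View pics/wplace.png

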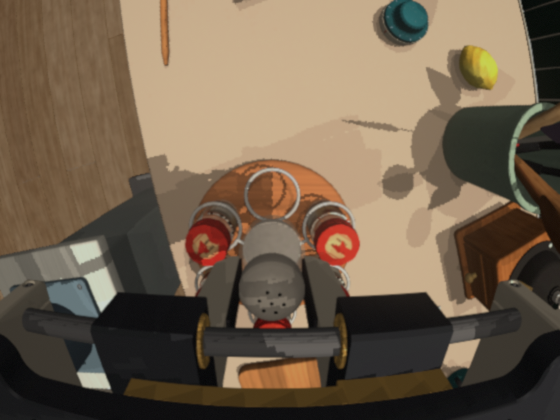

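The view shows the shaker held by the cap end (about (271,290)), with the empty ring at (272,195) and jars on both sides. A 33 mm gap means the pads hold the cap, so I'll check how the shaker sits in the fingers and fit the ring circle.

```bash
python3 - <<'E'
from h import *
import cv2
from scipy.optimize import least_squares
im=cv2.imread("pics/wplace.png");P=np.load("pics/wplaceP.npy")
def circ(Q):
    return least_squares(lambda p:np.hypot(Q[:,0]-p[0],Q[:,1]-p[1])-p[2],[*Q[:,:2].mean(0),28],loss="soft_l1").x
def fit(x,y,z0,z1,r0,r1):
    r=np.hypot(P[...,0]-x,P[...,1]-y);m=(r>r0)&(r<r1)&(P[...,2]>z0)&(P[...,2]<z1);Q=P[m]
    print((x,y),m.sum(),circ(Q).round(1),Q[:,2].mean().round(1))
fit(433.5,194,78,84,24,34); fit(364,170,78,84,24,34); fit(490,146,78,84,24,34)
# shaker: columns near x=434
for v in range(215,325,6):
    print(v,P[v,272].round(1), end=' | ')
print()
sel=np.abs(P[...,0]-434)<40
for z in range(200,296,8):
    m=(np.abs(P[...,2]-z)<4)&sel&(np.abs(P[...,1]-195)<40)
    u=np.where(m.any(0))[0]
    if len(u): 
        Q=P[m&(np.abs(P[...,0]-434)<24)]
        print(z,m.sum(),"x",Q[:,0].min().round(1),Q[:,0].max().round(1),"ymax",np.percentile(Q[:,1],98).round(1))
cv2.imwrite("pics/wc.png",cv2.resize(im[180:330,190:350],None,fx=4,fy=4,interpolation=cv2.INTER_CUBIC))
E
```

```text
(433.5, 194) 494 [434.4 196.2  29. ] 80.7
(364, 170) 384 [363.9 170.3  29.3] 80.8
(490, 146) 388 [491.1 147.4  29.1] 80.8
215 [437.  210.8 208.3] | 221 [437.4 213.5 231.3] | 227 [437.3 212.7 240.7] | 233 [437.  211.3 247.4] | 239 [436.8 210.4 255.1] | 245 [436.5 208.9 260.5] | 251 [436.4 208.1 267.1] | 257 [436.5 208.8 276.7] | 263 [436.4 208.5 283.2] | 269 [436.  206.4 285.5] | 275 [435.7 204.7 288.5] | 281 [435.4 203.  291.4] | 287 [434.9 200.2 292.1] | 293 [434.4 197.6 293.2] | 299 [433.8 194.5 293.4] | 305 [433.  190.2 291.9] | 311 [432.5 187.5 293.1] | 317 [431.7 182.9 291.6] | 323 [411.3  69.  134. ] | 
208 46 x 419.8 450.4 ymax 211.7
216 90 x 419.8 452.4 ymax 212.4
224 105 x 418.8 452.6 ymax 213.2
232 208 x 413.6 454.6 ymax 213.8
240 421 x 413.7 454.5 ymax 213.5
248 463 x 415.2 453.2 ymax 212.3
256 439 x 417.4 451.9 ymax 210.6
264 651 x 410.1 457.9 ymax 209.4
272 599 x 410.1 458.0 ymax 209.1
280 1113 x 410.1 457.9 ymax 209.4
288 2499 x 410.0 457.9 ymax 207.4
```

View pics/wc.png

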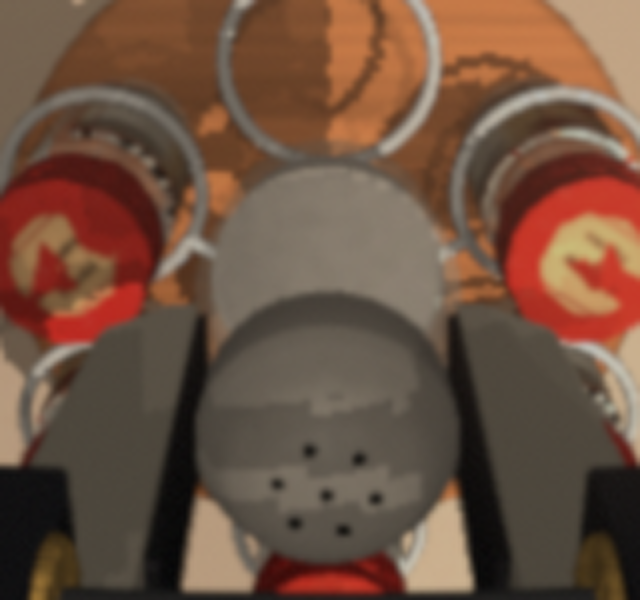

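The glass tapers, so the pads hold it at the shoulder and cap. It is upright and hasn't slipped (top at 293.4 mm). The wrist puts the ring at (434.4,196.2), about 2.5 mm from the top camera's value. I'll go down to just above the ring and compare glass and ring at nearly the same depth.

```bash
python3 - <<'E'
from plant import arm
from h import *
import cv2
from scipy.optimize import least_squares
arm.move_l([434,195,145],rot(-10.3),v=100); arm.pause(.4)
c=arm.calibration("wrist");im,d=arm.grab_frame("wrist");P=fish_points(c,d);np.save("pics/wlowP.npy",P)
print(arm.read_time(),arm.read_tool_pos(),arm.read_contact_force(),arm.read_finger_gap())
cv2.imwrite("pics/wlow.png",cv2.resize(im[130:330,170:370],None,fx=3,fy=3,interpolation=cv2.INTER_CUBIC))
tp,td=arm.grab_frame("top");cv2.imwrite("pics/top2.png",cv2.resize(tp[165:265,140:240],None,fx=6,fy=6,interpolation=cv2.INTER_CUBIC))
def circ(Q,r=None):
    if r: return least_squares(lambda p:np.hypot(Q[:,0]-p[0],Q[:,1]-p[1])-r,Q[:,:2].mean(0),loss="soft_l1").x.round(1)
    return least_squares(lambda p:np.hypot(Q[:,0]-p[0],Q[:,1]-p[1])-p[2],[*Q[:,:2].mean(0),28],loss="soft_l1").x.round(1)
rr=np.hypot(P[...,0]-434.2,P[...,1]-195)
m=(rr>25.5)&(rr<34)&(P[...,2]>76)&(P[...,2]<84);print("ring",m.sum(),circ(P[m]),circ(P[m],29),P[m][:,2].mean())
for z0,z1 in((88,98),(98,108),(108,118)):
    m=(rr<25)&(P[...,2]>z0)&(P[...,2]<z1)
    if m.sum()>10: print("glass",z0,m.sum(),circ(P[m]),circ(P[m],22),P[m][:,1].max())
E
```

```text
9.5917 [434.01519109 195.00610582 145.09454406] [-0.58502229  0.34864787 -1.77955004] 33.443529317337784
ring 804 [434.3 196.4  28.7] [434.3 196.1] 80.75551955539015
glass 88 61 [ 30748.4 130220.2 133494.8] [442.7 232.6] 213.99284845628867
glass 98 109 [433.5 193.5  21.2] [441.8 233.2] 215.12121241119902
glass 108 159 [433.7 193.9  21.8] [433.6 193.7] 216.31069072644783
```

View pics/wlow.png

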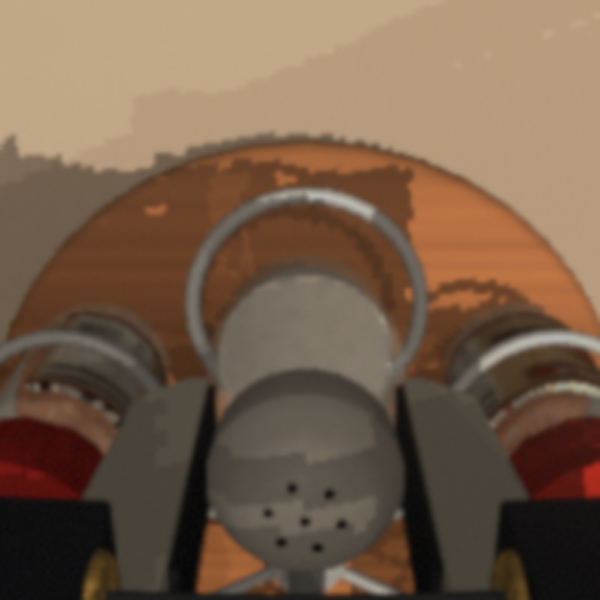

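The ring sits at (434.3,196.3) and the glass at (433.6,193.7) in the same view, so the shaker needs to move about +0.7,+2.5. I'll correct by that and lower in steps, watching the force.

```bash
python3 - <<'E'
from plant import arm
from h import *
import cv2
R=rot(-10.3)
arm.move_l([434.6,197.2,145],R,v=30); arm.pause(.2); f0=np.array(arm.read_contact_force())
for z in (125,112,105,100,95,91,88.5,87,86,85.5,85):
    arm.move_l([434.6,197.2,z],R,v=40); arm.pause(.1)
    f=np.array(arm.read_contact_force())-f0; print(z,f.round(2),np.round(arm.read_moment(),2),np.round(arm.read_tool_pos(),1))
    if np.hypot(f[0],f[1])>2.5 or abs(f[2])>2: break
print(arm.read_time(),arm.read_finger_gap())
c=arm.calibration("wrist");im,d=arm.grab_frame("wrist");np.save("pics/wdownP.npy",fish_points(c,d))
cv2.imwrite("pics/wdown.png",cv2.resize(im[130:330,170:370],None,fx=3,fy=3,interpolation=cv2.INTER_CUBIC))
E
```

```text
125 [ 0.53 -0.47 -0.99] [-0.05 -0.01 -0.  ] [434.8 197.2 125.2]
112 [ 0.22  0.25 -1.24] [ 0.   -0.11 -0.02] [434.7 197.2 112. ]
105 [ 0.42  0.12 -0.16] [ 0.02 -0.06  0.05] [434.6 197.2 104.9]
100 [-0.65 -0.34  0.33] [-0.05 -0.07  0.  ] [434.6 197.2  99.9]
95 [ 0.54  0.23 -1.05] [-0.05 -0.1   0.03] [434.6 197.2  94.9]
91 [ 0.42 -0.82 -0.27] [-0.06 -0.1  -0.01] [434.6 197.2  90.9]
88.5 [-0.45  0.06 -0.8 ] [-0.08 -0.06 -0.02] [434.6 197.2  88.5]
87 [-0.72 -0.34  0.26] [-0.04 -0.11  0.01] [434.6 197.2  87. ]
86 [-0.82 -0.77 -0.34] [-0.02 -0.09  0.05] [434.6 197.2  86. ]
85.5 [ 0.7   0.06 -1.  ] [-0.05 -0.12 -0.  ] [434.6 197.2  85.5]
85 [-1.53 -1.48  5.66] [-0.08  0.14 -0.02] [434.9 197.2  85.3]
14.6917 33.21780690966897
```

View pics/wdown.png

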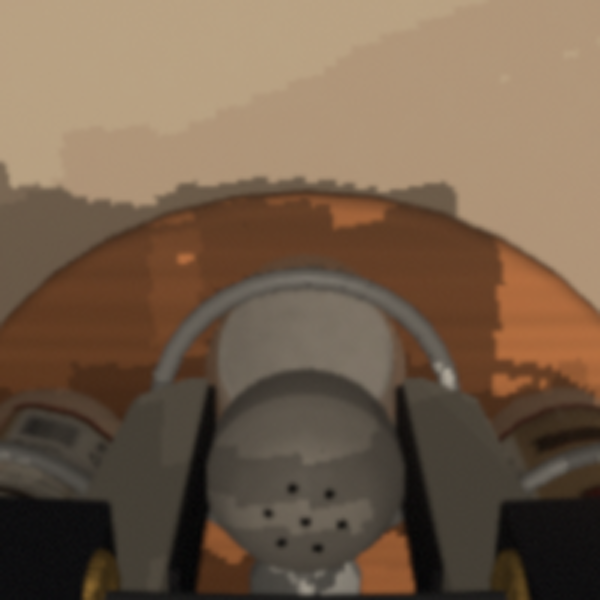

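It is standing on the disc: contact came at TCP 85.3 as expected, and the glass is inside the ring. I'll release, retract straight up and measure the salt and the knob.

```bash
cat >> h.py <<'E'
from scipy.optimize import least_squares
def circ(Q,r):
    return least_squares(lambda p:np.hypot(Q[:,0]-p[0],Q[:,1]-p[1])-r,Q[:,:2].mean(0),loss="soft_l1").x.round(1)
def blob(P,x,y,r,z0,z1):
    m=(np.hypot(P[...,0]-x,P[...,1]-y)<r)&(P[...,2]>z0)&(P[...,2]<z1);Q=P[m]
    return (m.sum(),Q.mean(0).round(1),((Q.max(0)+Q.min(0))/2).round(1),(Q.max(0)-Q.min(0)).round(1)) if m.any() else None
E
python3 - <<'E'
from plant import arm
from h import *
import cv2
R=rot(-10.3)
f=arm.read_contact_force(); arm.move_l([434.6,197.2,85.4],R,v=20)
arm.ungrasp(); print(arm.read_finger_gap(),np.round(arm.read_contact_force(),1))
arm.move_l([434.6,197.2,150],R,v=60); arm.move_l([434.6,197.2,240],R,v=150)
arm.move_pose([421,90,260],R); arm.pause(.3)
c=arm.calibration("wrist");im,d=arm.grab_frame("wrist");P=fish_points(c,d)
cv2.imwrite("pics/wafter.png",im)
print("salt",blob(P,434,195,24,106,122),"knob",blob(P,420,121,25,146,170),"knobtop",blob(P,420,121,25,160,170))
for a in (139.7,19.7,199.7,319.7,259.7):
    x,y=420+75*np.cos(np.radians(a)),121+75*np.sin(np.radians(a)); print(a,blob(P,x,y,30,128,138))
im,d=arm.grab_frame("top");c=arm.calibration("top")
v,u=np.mgrid[150:270,130:260]
T=np.array([at_d(c,a,b,d[b,a]) for a,b in zip(u.ravel(),v.ravel())])
print("top salt",blob(T,434,195,24,106,122),"knob",blob(T,420,121,25,150,170))
print(arm.read_time())
E
```

```text
92.95299549459878 [ 0.2  1.5 -0.7]
salt (np.int64(956), array([434.6, 195.9, 114.7]), array([434.6, 196.4, 113.3]), array([33.9, 33.5, 14.6])) knob (np.int64(1309), array([421.2, 123.9, 164.1]), array([420.8, 122.5, 157.8]), array([33.2, 33.2, 19.7])) knobtop (np.int64(1239), array([421.1, 123.2, 164.6]), array([420.7, 122.4, 163.8]), array([33. , 33. ,  7.7]))
139.7 (np.int64(1769), array([364.8, 170.7, 135.3]), array([364.1, 170.7, 132.9]), array([43.2, 43.5,  9.5]))
19.7 (np.int64(1795), array([490.5, 147.8, 135.4]), array([491.4, 147.6, 133. ]), array([44. , 43.4,  9.9]))
199.7 (np.int64(1553), array([351.6,  98.2, 135.2]), array([350.6,  97.6, 132.9]), array([43.1, 43.5,  9.6]))
319.7 (np.int64(1606), array([477. ,  75.2, 135.4]), array([477.4,  74. , 133. ]), array([42.9, 43.8,  9.7]))
259.7 (np.int64(1495), array([407.6,  49.9, 135. ]), array([407.5,  48.6, 133. ]), array([42.7, 44.4,  9.7]))
top salt None knob (np.int64(26), array([418. , 114.6, 161.7]), array([419.4, 112.8, 160.2]), array([29.2, 16.8, 16.7]))
18.95
```

View pics/wafter.png

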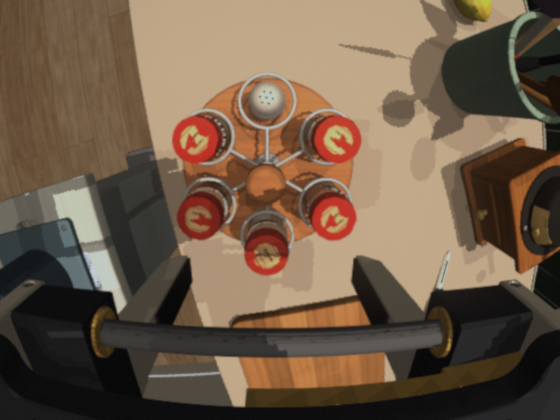

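The view shows the salt standing in its ring at (267,98), all five jars upright, and the knob at (267,183). Knob at (420.8,122.4), carousel angle 79.6° (mean of jars and salt), so I need to turn it +100.4°. Next I'll grip the knob and turn it with joint 6 alone.

```bash
python3 - <<'E'
from plant import arm
from h import *
import cv2
R=rot(-10.4)
arm.move_pose([420.7,122.3,220],R); arm.move_l([420.7,122.3,141],R,v=80); arm.pause(.2)
arm.clamp(30); print("gap",arm.read_finger_gap(),arm.read_gripper_force(),np.round(arm.read_contact_force(),1))
y0=arm.read_eef_rot()[:,1]
q=np.array(arm.read_q())
for k in range(1,9):
    t=q.copy(); t[5]-=100.4*k/8; arm.goto_joints(t)
    f=np.array(arm.read_contact_force())
    if np.linalg.norm(f)>25: print("force",f); break
arm.pause(.4)
yy=arm.read_eef_rot()[:,1]
ang=lambda y:np.degrees(np.arctan2(y[1],y[0]))
print("yaw",ang(y0),ang(yy),np.round(arm.read_contact_force(),1),np.round(arm.read_moment(),2),arm.read_tool_pos(),arm.read_time(),arm.read_finger_gap())
c=arm.calibration("wrist");im,d=arm.grab_frame("wrist");P=fish_points(c,d);np.save("pics/wturnP.npy",P);cv2.imwrite("pics/wturn.png",im)
print("salt",blob(P,346,122,26,100,122))
for a in (120,240,60,300,0):
    x,y=420.7+75*np.cos(np.radians(a)),122.3+75*np.sin(np.radians(a)); print(a,blob(P,x,y,32,122,138))
im,d=arm.grab_frame("top");cv2.imwrite("pics/tturn.png",im)
c=arm.calibration("top");v,u=np.mgrid[150:270,130:260]
T=np.array([at_d(c,a,b,d[b,a]) for a,b in zip(u.ravel(),v.ravel())])
print("top salt",blob(T,346,121,26,100,122))
for a in (120,240,60,300,0):
    x,y=420.+75*np.cos(np.radians(a)),120+75*np.sin(np.radians(a)); print(a,blob(T,x,y,30,128,138))
E
```

```text
gap 33.19769189956696 29.999529719352722 [ 3.4  0.2 -1.4]
yaw -10.400562052601297 89.65787001129112 [-7.7 -6.1  6.9] [-0.84  1.09 -0.06] [419.69286666 120.98652041 140.95841011] 24.5833 33.56086324432927
salt (np.int64(2356), array([343.5, 125.5, 114.8]), array([344. , 125.6, 112.8]), array([33.6, 33.9, 15.6]))
120 (np.int64(4482), array([384. , 186.8, 134.7]), array([385. , 188.9, 129.9]), array([44.2, 44.7, 15.7]))
240 (np.int64(4543), array([378.2,  57.5, 134.9]), array([379.3,  55.2, 130. ]), array([44.5, 45.2, 16. ]))
60 (np.int64(631), array([439.4, 183.5, 129.8]), array([442. , 186.8, 129.4]), array([12. , 35.3, 14.8]))
300 (np.int64(787), array([437.4,  58.8, 130.8]), array([438.9,  55.7, 129.7]), array([10.8, 37.4, 15.3]))
0 (np.int64(1359), array([501.9, 118.7, 135.6]), array([496.2, 118.9, 129.9]), array([45.7, 43.4, 15.2]))
top salt (np.int64(126), array([341.9, 122.4, 113.3]), array([342.6, 123.1, 111.5]), array([31.1, 32.8, 19.4]))
120 None
240 (np.int64(195), array([380.9,  57.7, 133.9]), array([381.8,  57.5, 133.1]), array([41.3, 41.1,  9.6]))
60 None
300 (np.int64(45), array([452.7,  39.6, 133.4]), array([453.4,  39.8, 132.7]), array([35.7, 10.7,  8.6]))
0 (np.int64(131), array([500.8, 113.6, 134. ]), array([499.3, 115.9, 133.2]), array([37.3, 39.2,  9.1]))
```

View pics/wturn.png

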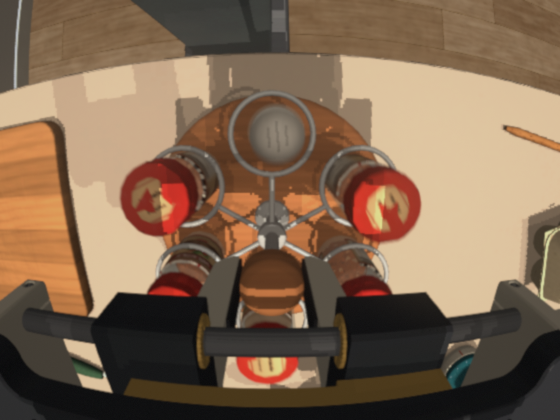

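The salt is now at about 177.5°: jar pair 2.44° short, salt in the wrist view about 2.6°, top view 2.4°, so the grip slipped a little. The arm is also pushing sideways by about 10 N, so I'll recentre on the actual position and turn another 2.5°.

```bash
cat > m.py <<'E'
from plant import arm
from h import *
import cv2
def measure(n):
    arm.pause(.4)
    c=arm.calibration("wrist");im,d=arm.grab_frame("wrist");P=fish_points(c,d);cv2.imwrite(f"pics/{n}.png",im)
    b=lambda x,y,*z:blob(P,x,y,*z)[2]
    s=b(344,123,26,100,122);j,k=b(384,187,32,122,138),b(380,56,32,122,138)
    print("salt",s,"jars",j,k,"jar tilt deg",np.degrees(np.arctan2(j[0]-k[0],j[1]-k[1])).round(2))
    im,d=arm.grab_frame("top");c=arm.calibration("top");v,u=np.mgrid[150:270,130:260]
    T=np.array([at_d(c,a,b,d[b,a]) for a,b in zip(u.ravel(),v.ravel())]);t=blob(T,344,121,26,100,122)
    print("top salt",t[2],"deg short",np.degrees((t[2][1]-119.9)/75).round(2))
    y=arm.read_eef_rot()[:,1];print("yaw",np.degrees(np.arctan2(y[1],y[0])),np.round(arm.read_contact_force(),1),np.round(arm.read_moment(),2),np.round(arm.read_tool_pos(),1),arm.read_time(),arm.read_finger_gap())
E
python3 - <<'E'
from m import *
p=np.array(arm.read_tool_pos())
arm.clamp(45)
arm.move_l([p[0]-.3,p[1]-.3,141],rot(90+2.5),v=20)
measure("wt2")
E
```

```text
salt [344. 122. 113.] jars [381.7 187.  130. ] [382.8  56.2 130. ] jar tilt deg -0.48
top salt [344.2 121.2 110.8] deg short 0.99
yaw 92.47674619680866 [ 0.6  2.6 -0.3] [ 0.41 -0.25 -0.11] [419.7 120.9 141. ] 25.6667 33.14933804907122
```

The salt is straight at the front to within about half a degree (wrist 179.7°, jar pair 180.5°, top view 179.0°). The grip is firm and the side forces are small, so I'm handing in.

```bash
python3 -c "
from plant import arm
print(arm.finish_job(),arm.read_time())"
```

```text
the job is handed in; nothing more can be done
the job is handed in; nothing more can be done
```

The job is handed in: the salt shaker stands released in its ring, facing the front to within about 1°, and the gripper still holds the knob; the robot's clock was at about 26 s, and no verdict came back.

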